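# Unlatch and slide off the dust extractor's filter lid

## Task

The bench dust extractor's filter is due for a change, so open its filter bay: press the orange snap tab in with a fingertip until the yellow lid springs free, then push the lid by its thumb step off its seat and along the deck, out of its rails, so that it lies flat on the deck beyond the tab with the filter fully uncovered. Push it only, never pick it up or tilt it, and leave the other things on the bench alone.

Things in the scene. Friction and masses are not known exactly. Their poses are not given: they have to be found in the camera images.
- extractor: Blue and grey bench dust extractor, fixed, 190 (own x) x 375 (y) mm; level grey deck 125 mm above the bench. Origin on the bench on the lid's middle line, z up. The lid slides along the extractor's +y at x = 0. y = -0.160: end with hose port; +0.215: motor end. Filter well y -0.108 to -0.032; the shut lid covers y -0.111 to -0.027. A wall behind it (y -0.150 to -0.125) is 18 mm above deck.
- rail_end (a point): Point on the deck, x = 0, y = +0.020, where the two side rails end. The rails (from y = -0.150) stand 18 mm above the deck; their lips reach in to x = +-0.053 over the lid's side edges and hold it down. Beyond them, low 9 mm fences guide the lid on.
- deck_end (a point): Point on the deck, x = 0, y = +0.138, at the foot of the blue motor hump (30 mm above the deck), which stops the lid. From the seat to here the lid runs on two strips 4 mm above the deck.
- snap_tab (a joint): Sprung tongue in the deck in front of the lid: 0 = up (holding the lid), 0.085 rad = pressed right in. The lid is free from about 0.055 rad. It takes about 4 to 8 N and springs up again unless the lid lies over it (then it reads about 0.045).
- tab_pad (a point): Middle of the orange tab pad's top, 40 x 40 mm, at y = -0.002 of the extractor, 8 mm above the deck when up, sloping up towards the lid, which it blocks. Press straight down: it sinks 7 mm, to 1 mm above the deck. Spring pins then push the lid up to 10 mm along +y over the tab's edge, which keeps the tab down; a finger in the lid's way delays that until it lifts.
- lid: Yellow filter lid, loose, 120 (x) x 84 (y) x 8 mm, about 0.14 kg, axes as the extractor's. Origin: centre of its underside, 4 mm above the deck; at y = -0.069 of the extractor when shut. Its rear edge leaves the rails at y = +0.062; its front meets the hump at +0.096. Pushing takes up to about 6 N while the tab rubs under it, then about 1 N; it stays where it is left.
- lid_step (a point): Middle of the upright rear face of the lid's thumb step (60 mm wide, from the lid's top to 14 mm above it): 8 mm behind the lid's centre (to -y), 7 mm above the lid's top. The flat lid reaches 34 mm behind this face. Push it towards the extractor's +y with the fingertip a few mm above the lid's top. In front the step slopes down to the lid.
- spare_filter: New filter cassette, black frame with white pleats, 80 x 76 x 24 mm, on the bench; origin at the centre of its underside. Leave alone.
- screwdriver: Screwdriver with blue handle lying on the bench. Leave alone.
- oil_bottle: White bottle with blue cap, 48 mm diameter, 130 mm high, standing on the bench; origin at the centre of its underside. Leave alone.
- wood_block: Offcut of light wood, 45 x 90 x 30 mm, on the bench; origin at the centre of its underside. Leave alone.
Mind the look-alikes: they are no part of the job. Several things have the shape of the lid; the one meant has the colours described above.

How it is judged (in metres and radians):
On the way, in this order (a step that is already met when the one before it is completed fails the run):
1. a finger presses the snap tab in (value of joint snap_tab above 0.045 rad and contact force between the fingers and snap_tab above 0.5 N), for 0.05 s.
2. the fingers push the released lid over the tab (y of lid in the frame of extractor above -0.04 m and contact force between the fingers and lid above 0.2 N), for 0.05 s.
At the end, for the whole second after the job is handed in: The lid lies flat (within 0.05 rad) and at rest on the deck's running strips, clear of the rails (its origin 60 to 102 mm along the extractor's +y, within 10 mm of its middle line), and the snap tab has sprung up again behind it (below 0.02 rad) (y of lid in the frame of extractor between 0.06 and 0.102 m and x of lid in the frame of extractor between -0.01 and 0.01 m and height (world z) of lid between 0.125 and 0.134 m and angle between lid's own z axis and vertical below 0.05 rad and linear speed of lid below 0.01 m/s and value of joint snap_tab below 0.02 rad); the robot touches nothing.
It fails at once if the lid is lifted or tilted (height (world z) of lid above 0.141 m or angle between lid's own z axis and vertical above 0.2 rad).
It fails at once if a bystander is disturbed (distance of any of spare_filter, screwdriver, oil_bottle, wood_block from where it was at the start of the episode above 0.02 m).
It also fails if it takes over 40 s, if anything falls off the work surface, if the arm or the gripper's body presses on something with over 40 N, if the wrist force passes 120 N, or if a joint passes its speed limit or range.

## Robot

A 6-joint arm with a two-finger parallel gripper is mounted at the origin on the work surface. World frame = base frame: x ahead of the robot, y to its left, z up, the work surface at z = 0. Lengths are in mm, angles in rad, forces in N, time in s.
With the tool pointing down it reaches from about 425 to 950 mm from the base axis. Payload 14.7 kg.
Tool frame: the origin (TCP) lies at the very end of the fingers, on their centre line; the grasp point (between the pads) lies 19 mm behind it; z points along the fingers, y is the line along which they close (so a half turn about z gives the same grasp; the last joint's range is limited). The gripper opens to 85 mm and grips with 20 to 120 N. Pads are 22 mm wide; open, the fingers measure 114 mm over their backs; the gripper's body (76 mm by 85 mm) begins 54 mm behind the grasp point. The pads swing forward as they close: fully open they stand 13 mm farther back than shut.
Start: joints at [1.247, 0.48, 1.596, -0, 1.065, -0.047], TCP at [177.607, 625.258, 231.297] pointing down, gripper open.
Joint ranges: [-2.75, 2.75], [-0.82, 2.05], [0.23, 2.67], [-1.56, 4.7], [0.09, 2.69], [-2.92, 2.92]. Speed limits (rad/s): [1.89, 1.89, 2.39, 3.01, 3.01, 3.01].

## Interface

Orientations are given as a unit quaternion [w, x, y, z].
In Python, from bench import bot gives the robot as it stands.
- The arm moves only by the tool drive_tool, never from a script. Its argument "plan" is a list of rows, each a list of 2 entries, a list of its own where there are three numbers: the shift along the tool's x, y, z as a fraction of full scale, then the turn about the tool's z as a fraction of full scale. A call has exactly 10 rows; each row is the pose to reach, as a shift and turn from the pose commanded when the call began, along the tool's axes at that moment; what a row does not reach only later rows make up. Full scale, the value 1, is 0.12 m for a shift and 45 degrees for a turn. A row lasts 1/12 s, in which the tool goes at most 41.7 mm and 7.16 degrees, less where a joint would pass 70% of its speed; a pose out of reach is approached as far as the arm can. A call with a number of a shift or a turn outside -1 to 1 is refused whole. A call with a gripper value outside its range is refused whole. "gripper" is the gripper's target within -1 to 1 (shut at 1, half-way at 0, fully open at -1), set as the call begins (left out, the last holds). The fingers move at their own pace and stop on an object; "grip_force" is the grip in N (left out, the last holds). Time passes only in rows, so rows that repeat a pose let the fingers close, or fill a call up. It gives the time, the measured TCP pose, the force, the opening and the grip force at its end, in the units of the state.
- bot.read_state(): the state, without advancing time (a new reading comes with each control period).
- bot.camera(name): name is "scene" or "top"; returns a dict with "frame" (480x640x3 uint8, red, green, blue), "fx", "fy", "cx", "cy" (pixels), "rvec" (rotation vector, rad) and "tvec" (3), from world to camera coordinates, as OpenCV has them. Camera axes: x right, y down, z forward; pixel columns grow to the right and rows downward; lengths in mm; the calibration is good to about 2 mm. A picture is of the moment at which its call begins. There is no depth.
- bot.finish_job(): hands the job in; it is judged then, once.
The state is a dict: "time_s": time; "qpos": joint angles; "qvel": joint speeds; "joint_torque": joint torques, N m; "position": TCP position; "tcp_rot": TCP orientation; "ft_force": force on the tool from outside, world axes, zero at the start; "wrist_torque": the same for the moment, N m; "grip_width": finger opening in mm; "gripper_force": force on a finger pad.
Only numpy, scipy, OpenCV 4.12 (cv2) and the standard library are available. Lean on these libraries where they do the work, as an engineer would, in place of code of your own. Each camera call takes 0.05 s, during which the arm holds its last target. There are 200 camera calls.

## Working session

There is one attempt and no reset: what is moved stays moved. The work goes in short steps, Python scripts to look and compute and a tool call to move; the robot and the scene stay as the last step left them, time stands still between calls to the robot, and variables do not carry over. Pictures are saved under pics/ and viewed, at most 10 in all, crops included, and the job is handed in when it is done.

Besides the shell and the picture viewer there is one more tool, called after "Call:" by a JSON object that holds its "op" and its "data", one argument or row to a line. drive_tool: Moves the arm, as the interface text tells. Shift numbers are shares of 0.12 m and turn numbers shares of 45 degrees, none past 1 either way. Its arguments: {"type":"object","properties":{"plan":{"type":"array"},"gripper":{"type":"number"},"grip_force":{"type":"number"}},"required":["plan"]}

```bash
mkdir -p pics; cat > h.py <<'E'
import numpy as np, cv2
from bench import bot
def shot(n,f=None):
    c=bot.camera(n)
    if f: cv2.imwrite(f,c['frame'][:,:,::-1])
    return c
def ray(c,u,v,z):
    R=cv2.Rodrigues(np.array(c['rvec'],float))[0];t=np.array(c['tvec'],float).ravel()
    o=-R.T@t;d=R.T@np.array([(u-c['cx'])/c['fx'],(v-c['cy'])/c['fy'],1])
    return o+d*(z-o[2])/d[2]
def blobs(c,lo,hi,amin=80):
    h=cv2.cvtColor(c['frame'],cv2.COLOR_RGB2HSV);m=cv2.inRange(h,lo,hi)
    for k in sorted(cv2.findContours(m,0,2)[0],key=cv2.contourArea)[::-1]:
        if cv2.contourArea(k)>amin: yield k
E
python3 - <<'E'
from h import *
a=shot('top','pics/t1.png');b=shot('scene','pics/s1.png')
for n,lo,hi,z in (('yel',(22,110,90),(35,255,255),137),('org',(6,140,90),(19,255,255),132)):
  for k in blobs(a,lo,hi):
    r=cv2.minAreaRect(k);print(n,cv2.contourArea(k),np.round(r[0]),np.round(r[1]));print([np.round(ray(a,*p,z)[:2]).tolist() for p in cv2.boxPoints(r)])
s=bot.read_state();print(s['time_s'],s['tcp_rot'],s['grip_width'])
E
```

```text
yel 2079.5 [348. 239.] [52. 42.]
[[638.0, 60.0], [646.0, -26.0], [540.0, -35.0], [532.0, 50.0]]
org 873.0 [300. 245.] [20. 55.]
[[595.0, 169.0], [605.0, 56.0], [564.0, 52.0], [553.0, 164.0]]
org 308.0 [624. 166.] [34. 10.]
[[724.0, -524.0], [745.0, -533.0], [719.0, -597.0], [699.0, -588.0]]
0.1 [-8.57130113e-05  1.37952641e-01  9.90438684e-01 -5.24063404e-04] 85.52460273595779
```

View pics/t1.png

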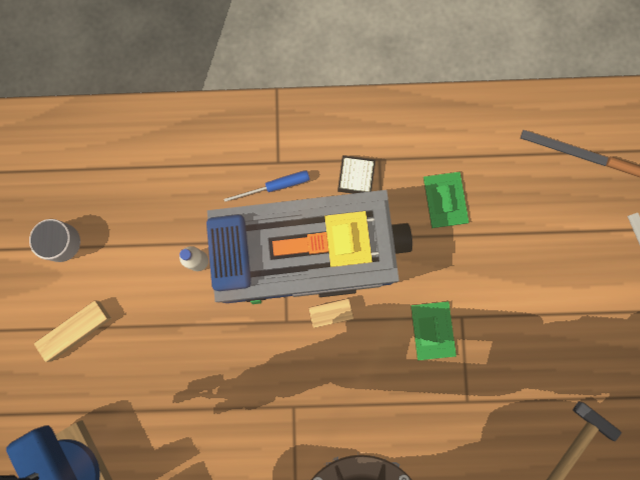

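View pics/s1.png

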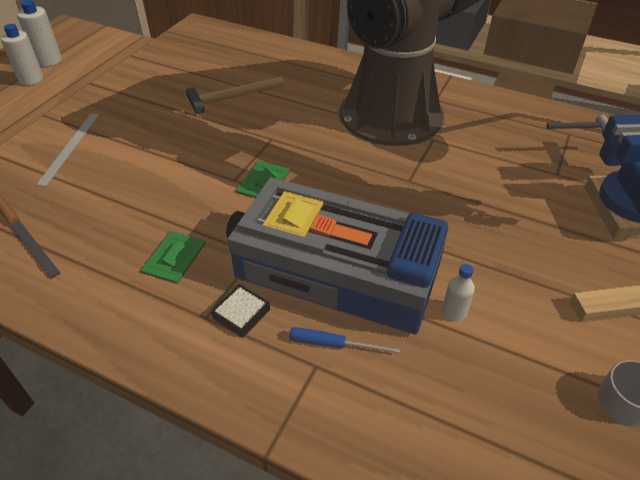

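The top view shows the yellow lid centred at about (348,239). The orange tab and tongue lie to its left, centred at about (300,245), and the blue hump is at about (228,252), so the extractor's +y points image-left. The scene view agrees. The extractor is yawed about 0.09 rad and the tab pad is near world (583,79). I'll shut the fingers and approach with tool x along the extractor's +y.

Call:
{"op": "drive_tool", "data": {
  "plan": [
    [[-0.1,-0.08,0],0.1],
    [[-0.2,-0.15,0],0.2],
    [[-0.3,-0.23,0],0.3],
    [[-0.4,-0.31,0],0.4],
    [[-0.5,-0.38,0],0.5],
    [[-0.6,-0.46,0],0.6],
    [[-0.7,-0.54,0],0.7],
    [[-0.8,-0.62,0],0.8],
    [[-0.9,-0.69,0],0.9],
    [[-1,-0.77,0],1]
  ],
  "gripper": 1,
  "grip_force": 40
}}

```text
time_s: 0.93
position: [268.1, 502.9, 231.0]
tcp_rot: [-0.0, 0.508, 0.861, -0.0]
ft_force: [0.4, -0.3, -0.5]
grip_width: -0.0
gripper_force: 0.0
```

Call:
{"op": "drive_tool", "data": {
  "plan": [
    [[-0.1,0.01,0],0.053],
    [[-0.2,0.03,0],0.107],
    [[-0.3,0.04,0],0.16],
    [[-0.4,0.05,0],0.213],
    [[-0.5,0.07,0],0.267],
    [[-0.6,0.08,0],0.32],
    [[-0.7,0.09,0],0.373],
    [[-0.8,0.1,0],0.427],
    [[-0.9,0.12,0],0.48],
    [[-1,0.13,0],0.533]
  ]
}}

```text
time_s: 1.77
position: [340.7, 405.5, 231.4]
tcp_rot: [0.0, 0.676, 0.737, 0.0]
ft_force: [-0.2, -0.8, 0.2]
grip_width: 0.3
gripper_force: 0.0
```

```bash
cat >> h.py <<'E'
from scipy.spatial.transform import Rotation as Rn
YAW=0.0925
ORG=np.array([582.6,80.7])
def to(x,y,z):
    s=bot.read_state();q=s['tcp_rot'];R=Rn.from_quat([q[1],q[2],q[3],q[0]]).as_matrix()
    c,n=np.cos(YAW),np.sin(YAW);w=np.array([*(ORG+np.array([[c,-n],[n,c]])@[x,y]),z])
    p=np.array(s['position'])
    e=np.array([[c,n],[-n,c]])@(p[:2]-ORG)
    print('t',s['time_s'],'p',p.round(1),'ext xy',e.round(1),'F',np.round(s['ft_force'],1),'w',round(s['grip_width'],1))
    print('shift frac',(R.T@(w-p)/120).round(3),'turn frac',round((np.degrees(np.arctan2(R[1,1],R[0,1])-YAW))/45,3))
E
python3 -c "
from h import *
to(0,-2,231)
"
```

```text
t 1.7667 p [340.7 405.5 231.4] ext xy [-210.9  345.8] F [-0.2 -0.8  0.2] w 0.3
shift frac [-2.886  1.776  0.003] turn frac -0.008
```

Call:
{"op": "drive_tool", "data": {
  "plan": [
    [[-0.1,0.06,0],0],
    [[-0.2,0.12,0],0],
    [[-0.3,0.18,0],0],
    [[-0.4,0.24,0],0],
    [[-0.5,0.3,0],0],
    [[-0.6,0.36,0],0],
    [[-0.7,0.42,0],0],
    [[-0.8,0.48,0],0],
    [[-0.9,0.54,0],0],
    [[-0.96,0.59,0],0]
  ]
}}

```text
time_s: 2.6
position: [421.4, 296.5, 231.3]
tcp_rot: [0.0, 0.675, 0.737, -0.0]
ft_force: [-0.3, -0.2, 0.1]
grip_width: -0.3
gripper_force: 0.0
```

Call:
{"op": "drive_tool", "data": {
  "plan": [
    [[-0.1,0.06,0],0],
    [[-0.2,0.12,0],0],
    [[-0.3,0.18,0],0],
    [[-0.4,0.24,0],0],
    [[-0.5,0.3,0],0],
    [[-0.6,0.36,0],0],
    [[-0.7,0.42,0],0],
    [[-0.8,0.48,0],0],
    [[-0.9,0.54,0],0],
    [[-0.96,0.59,0],0]
  ]
}}

```text
time_s: 3.43
position: [502.3, 188.4, 231.3]
tcp_rot: [0.0, 0.675, 0.738, -0.0]
ft_force: [0.9, 0.3, -0.1]
grip_width: -0.2
gripper_force: 0.0
```

Call:
{"op": "drive_tool", "data": {
  "plan": [
    [[-0.1,0.06,0],0],
    [[-0.2,0.12,0],0],
    [[-0.3,0.18,0],0],
    [[-0.4,0.24,0],0],
    [[-0.5,0.3,0],0],
    [[-0.6,0.36,0],0],
    [[-0.7,0.42,0],0],
    [[-0.8,0.48,0],0],
    [[-0.9,0.54,0],0],
    [[-0.96,0.59,0],0]
  ]
}}

```text
time_s: 4.27
position: [583.4, 79.6, 231.3]
tcp_rot: [0.0, 0.675, 0.738, -0.0]
ft_force: [-1.4, -0.5, -0.2]
grip_width: -0.0
gripper_force: 0.0
```

```bash
python3 -c "
from h import *
to(0,-2,145)
shot('scene','pics/s2.png')
"
```

```text
t 4.2667 p [583.4  79.6 231.3] ext xy [ 0.7 -1.1] F [-1.4 -0.5 -0.2] w -0.0
shift frac [-0.007 -0.006  0.719] turn frac -0.004
```

View pics/s2.png

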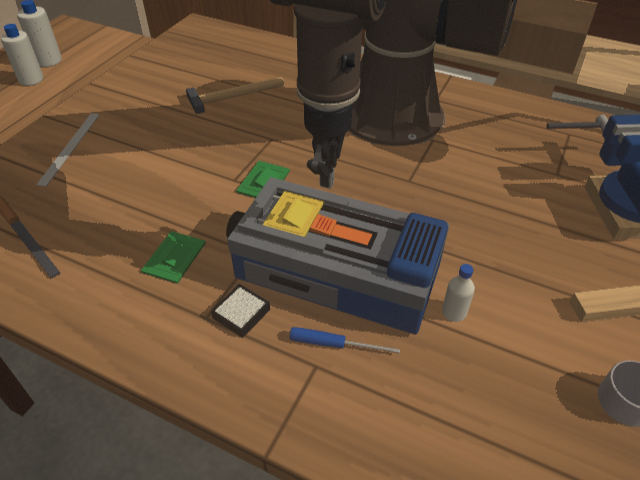

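The fingertips at (328,185) hang over the orange pad at (323,226), so I'll press straight down.

Call:
{"op": "drive_tool", "data": {
  "plan": [
    [[0,0,0.15],0],
    [[0,0,0.3],0],
    [[0,0,0.45],0],
    [[0,0,0.6],0],
    [[0,0,0.7],0],
    [[0,0,0.76],0],
    [[0,0,0.8],0],
    [[0,0,0.82],0],
    [[0,0,0.83],0],
    [[0,0,0.83],0]
  ]
}}

```text
time_s: 5.15
position: [582.6, 81.3, 132.2]
tcp_rot: [0.0, 0.675, 0.738, 0.0]
ft_force: [0.2, 0.1, 0.2]
grip_width: 0.2
gripper_force: 0.3
```

Call:
{"op": "drive_tool", "data": {
  "plan": [
    [[0,0,0.005],0],
    [[0,0,0.01],0],
    [[0,0,0.015],0],
    [[0,0,0.02],0],
    [[0,0,0.025],0],
    [[0,0,0.03],0],
    [[0,0,0.035],0],
    [[0,0,0.04],0],
    [[0,0,0.04],0],
    [[0,0,0.04],0]
  ]
}}

```text
time_s: 5.98
position: [582.8, 81.2, 127.3]
tcp_rot: [0.0, 0.675, 0.738, 0.0]
ft_force: [0.3, -2.1, 3.4]
grip_width: 0.0
gripper_force: 1.7
```

Call:
{"op": "drive_tool", "data": {
  "plan": [
    [[0,0,0.005],0],
    [[0,0,0.01],0],
    [[0,0,0.01],0],
    [[0,0,0.015],0],
    [[0,0,0.015],0],
    [[0,0,0.015],0],
    [[0,0,0.015],0],
    [[0,0,0.015],0],
    [[0,0,0.015],0],
    [[0,0,0.015],0]
  ]
}}

```text
time_s: 6.82
position: [582.8, 81.2, 125.4]
tcp_rot: [0.0, 0.675, 0.738, 0.0]
ft_force: [0.6, -2.7, 8.5]
grip_width: 0.0
gripper_force: 4.1
```

```bash
python3 -c "
from h import *
to(0,-2,145)
c=shot('scene');cv2.imwrite('pics/s3.png',cv2.resize(c['frame'][150:300,200:400,::-1],None,fx=4,fy=4))
"
```

```text
t 6.8167 p [582.8  81.2 125.4] ext xy [0.2 0.5] F [ 0.6 -2.7  8.5] w 0.0
shift frac [-0.021 -0.002 -0.163] turn frac -0.003
```

View pics/s3.png

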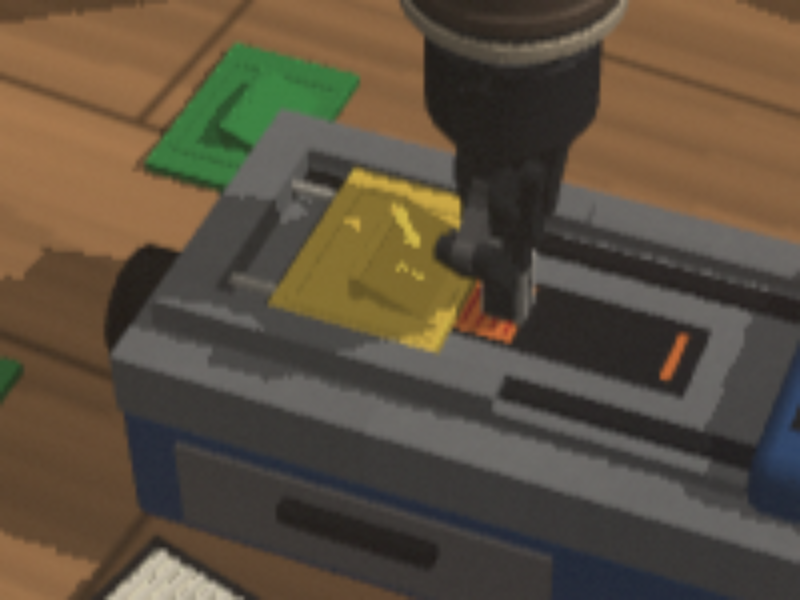

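The tab is pressed and the lid has sprung forward: its rear edge at about (270,300) in the crop now stands clear of the pins. I'll lift and go behind the step.

Call:
{"op": "drive_tool", "data": {
  "plan": [
    [[0,0,-0.08],0],
    [[0,0,-0.2],0],
    [[0,0,-0.33],0],
    [[0,0,-0.38],0],
    [[-0.1,0,-0.38],0],
    [[-0.25,0,-0.38],0],
    [[-0.4,0,-0.38],0],
    [[-0.55,0,-0.38],0],
    [[-0.68,0,-0.38],0],
    [[-0.72,0,-0.38],0]
  ]
}}

```text
time_s: 7.7
position: [589.9, -7.1, 170.0]
tcp_rot: [-0.0, 0.675, 0.738, -0.0]
ft_force: [-0.3, -0.1, -0.5]
grip_width: 0.0
gripper_force: 0.0
```

```bash
python3 -c "
from h import *
to(0,-85,141)
c=shot('scene');cv2.imwrite('pics/s4.png',cv2.resize(c['frame'][150:300,200:400,::-1],None,fx=4,fy=4))
# front/rear edge of lid in ext y on the top plane, scene view
k=next(blobs(c,(22,110,60),(35,255,255))).reshape(-1,2)
P=np.array([ray(c,*p,137)[:2] for p in k.astype(float)])-ORG
n=np.array([-np.sin(YAW),np.cos(YAW)]);y=P@n;x=P@[n[1],-n[0]]
m=abs(x+45)<8;print(y[m].min(),y[m].max()); m=abs(x-45)<8;print(y[m].min(),y[m].max())
"
```

```text
t 7.7 p [589.9  -7.1 170. ] ext xy [ -0.9 -88.1] F [-0.3 -0.1 -0.5] w 0.0
shift frac [0.026 0.008 0.242] turn frac -0.005
-95.3833300243649 -16.95294199203053
-104.011046329698 -18.359414421169685
```

View pics/s4.png

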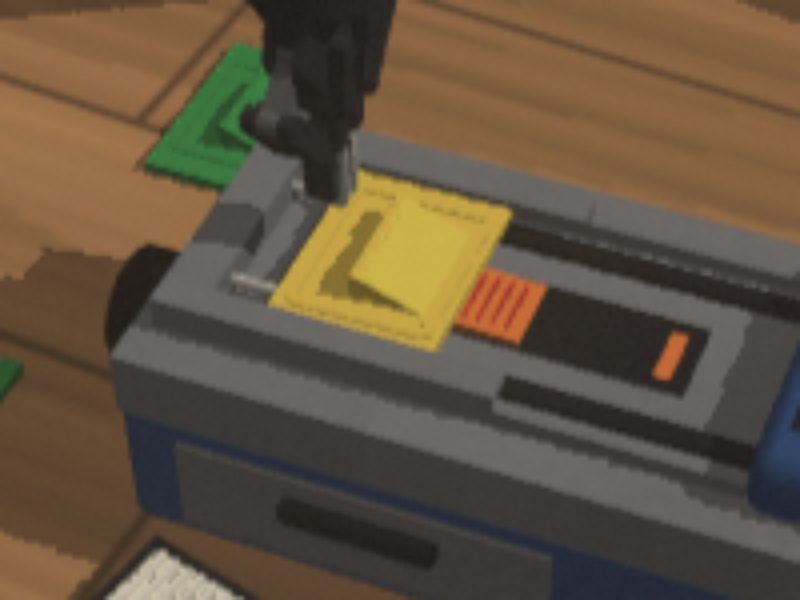

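The lid's front edge measures about −17.5 mm, so its centre is at about −59 and the step's rear face at about −67. The finger is behind the step at (330,195) in the crop, so I'll lower it and push.

Call:
{"op": "drive_tool", "data": {
  "plan": [
    [[0.01,0,0.04],0],
    [[0.02,0.01,0.08],0],
    [[0.02,0.01,0.12],0],
    [[0.02,0.01,0.16],0],
    [[0.02,0.01,0.19],0],
    [[0.02,0.01,0.21],0],
    [[0.02,0.01,0.225],0],
    [[0.02,0.01,0.235],0],
    [[0.02,0.01,0.235],0],
    [[0.02,0.01,0.235],0]
  ]
}}

```text
time_s: 8.58
position: [591.3, -2.3, 142.6]
tcp_rot: [0.0, 0.675, 0.738, 0.0]
ft_force: [0.2, 0.9, -0.1]
grip_width: -0.4
gripper_force: 0.0
```

Call:
{"op": "drive_tool", "data": {
  "plan": [
    [[0.03,0,0],0],
    [[0.06,0,0],0],
    [[0.09,0,0],0],
    [[0.13,0,0],0],
    [[0.17,0,0],0],
    [[0.21,0,0],0],
    [[0.26,0,0],0],
    [[0.31,0,0],0],
    [[0.36,0,0],0],
    [[0.4,0,0],0]
  ]
}}

```text
time_s: 9.42
position: [586.8, 46.3, 142.5]
tcp_rot: [-0.0, 0.674, 0.738, -0.0]
ft_force: [0.9, -1.3, 1.4]
grip_width: 0.1
gripper_force: 0.9
```

```bash
cat >> h.py <<'E'
def lid():
    c=shot('top');k=next(blobs(c,(22,110,60),(35,255,255)))
    r=cv2.boxPoints(cv2.minAreaRect(k));P=np.array([ray(c,*p,137)[:2] for p in r])-ORG
    n=np.array([-np.sin(YAW),np.cos(YAW)]);print('corners x',(P@[n[1],-n[0]]).round(1),'y',(P@n).round(1))
E
python3 -c "
from h import *
to(0,61,141.5)
lid()
c=shot('scene');cv2.imwrite('pics/s5.png',cv2.resize(c['frame'][150:300,200:400,::-1],None,fx=4,fy=4))
"
```

```text
t 9.4167 p [586.8  46.3 142.5] ext xy [  1.  -34.6] F [ 0.9 -1.3  1.4] w 0.1
shift frac [ 0.797 -0.01   0.008] turn frac -0.003
corners x [  8.8   8.9 -51.  -51.1] y [ 27.4 -24.5 -24.4  27.1]
```

View pics/s5.png

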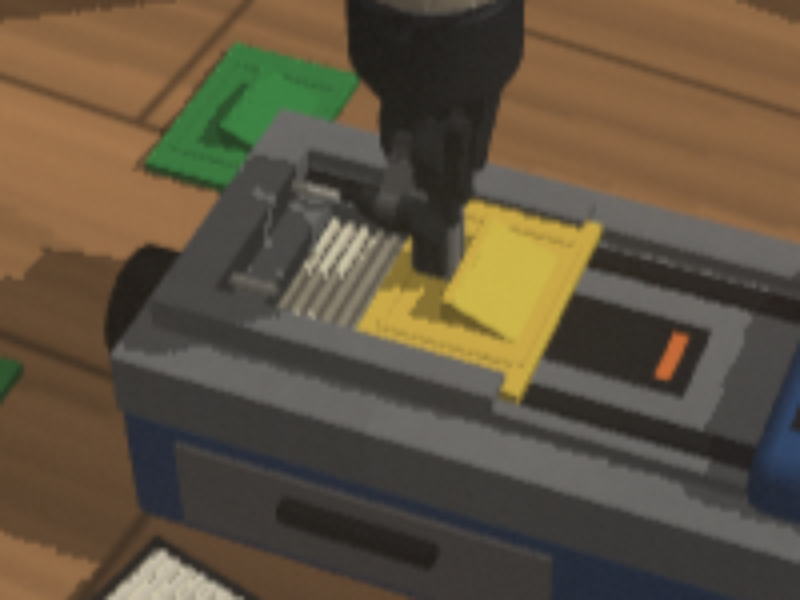

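The lid is sliding straight. Its front edge is at +27 mm and its right front corner at about (600,230) in the crop, and the filter is partly bared. I'll push it the remaining 97 mm, slowing at the end.

Call:
{"op": "drive_tool", "data": {
  "plan": [
    [[0.04,0,0],0],
    [[0.09,0,0],0],
    [[0.14,0,0],0],
    [[0.19,0,0],0],
    [[0.24,0,0],0],
    [[0.29,0,0],0],
    [[0.34,0,0],0],
    [[0.39,0,0],0],
    [[0.43,0,0],0],
    [[0.46,0,0],0]
  ]
}}

```text
time_s: 10.35
position: [581.8, 101.2, 142.5]
tcp_rot: [-0.0, 0.674, 0.738, -0.0]
ft_force: [-0.1, -3.1, -2.5]
grip_width: 0.0
gripper_force: 1.5
```

Call:
{"op": "drive_tool", "data": {
  "plan": [
    [[0.04,0,0],0],
    [[0.09,0,0],0],
    [[0.14,0,0],0],
    [[0.19,0,0],0],
    [[0.23,0,0],0],
    [[0.27,0,0],0],
    [[0.3,0,0],0],
    [[0.32,0,0],0],
    [[0.33,0,0],0],
    [[0.33,0,0],0]
  ]
}}

```text
time_s: 11.18
position: [578.4, 140.2, 142.6]
tcp_rot: [0.0, 0.675, 0.738, 0.0]
ft_force: [-0.1, 0.4, 0.0]
grip_width: 0.4
gripper_force: 0.0
```

```bash
python3 -c "
from h import *
to(0,62,141.5)
"
```

```text
t 11.1833 p [578.4 140.2 142.6] ext xy [ 1.3 59.6] F [-0.1  0.4  0. ] w 0.4
shift frac [ 0.02  -0.011  0.009] turn frac -0.003
```

Call:
{"op": "drive_tool", "data": {
  "plan": [
    [[-0.03,0,0],0],
    [[-0.06,0,0],0],
    [[-0.08,0,-0.05],0],
    [[-0.08,0,-0.2],0],
    [[-0.08,0,-0.4],0],
    [[-0.15,0,-0.6],0],
    [[-0.3,0,-0.8],0],
    [[-0.5,0,-1],0],
    [[-0.75,0,-1],0],
    [[-1,0,-1],0]
  ]
}}

```text
time_s: 12.02
position: [590.0, 19.2, 264.9]
tcp_rot: [0.001, 0.674, 0.738, 0.001]
ft_force: [1.3, -0.3, 0.0]
grip_width: -0.3
gripper_force: 0.0
```

```bash
python3 -c "
from h import *
to(0,62,141.5)
lid()
c=shot('scene');cv2.imwrite('pics/s6.png',cv2.resize(c['frame'][150:300,250:450,::-1],None,fx=4,fy=4))
"
```

```text
t 12.0167 p [590.   19.2 264.9] ext xy [  1.7 -61.9] F [ 1.3 -0.3  0. ] w -0.3
shift frac [ 1.033 -0.019  1.028] turn frac -0.002
corners x [ 60.9  59.5 -61.7 -60.3] y [122.   36.2  37.6 122.1]
```

View pics/s6.png

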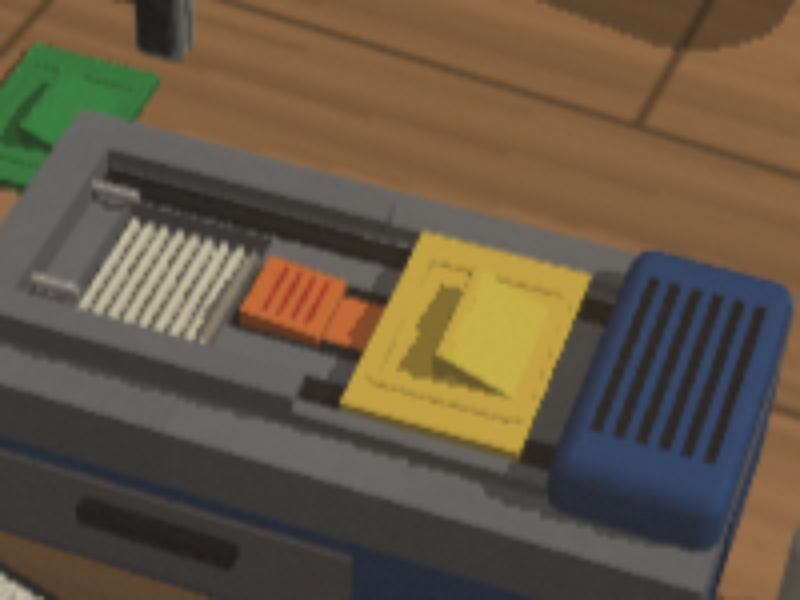

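The lid lies flat at about (465,345) in the crop, with its centre at extractor y ≈ +79 mm and x ≈ 0. The tab at (295,300) has sprung up, the filter is fully bare and the robot is clear, so I'll hand in.

```bash
python3 -c "
from bench import bot
print(bot.finish_job())"
```

```text
the job is handed in; nothing more can be done
None
```

The filter bay is open and the job is handed in (no verdict came back): the lid lies flat past the rails at about y = +79 mm, x ≈ 0, the tab has sprung back up, the filter is uncovered, and I touched nothing else on the bench.

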